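Gauge the hook-rail spacer sleeves

TASK

Check the two white spacer sleeves for the hook rail on the steel gauge pin. Slide the sleeve whose hole is wide enough over the pin, fully down onto the wooden base, and leave it there; the other one, whose hole is too small for the pin, goes into the red reject tray.

Things in the scene. Friction and masses are not known exactly. Their poses are not given: they have to be found in the camera images.
- wide_sleeve_mid (a point): Centre, half-way up, of the white plastic sleeve that fits: an upright tube, 46 mm outer diameter, 36 mm through hole, 50 mm high, loose, standing on the flat black top of a storage box whose surface is 140 mm above the work surface (z = 0). z is the tube's axis. From outside it looks like the other sleeve except for the wider hole, seen from above. Either sleeve may be the nearer one.
- narrow_sleeve_mid (a point): Centre, half-way up, of the white plastic sleeve that does not fit: an upright tube, 46 mm outer diameter, 20 mm through hole, 50 mm high, loose, standing on the same box top. z is the tube's axis.
- gauge_seat (a point): Point on the axis of the upright steel gauge pin, at the pin's foot, on the upper face of its wooden base (80 x 80 mm, 12 mm thick, fixed on the box top). The pin is 28 mm in diameter for its lower 35 mm, then tapers to 10 mm at its tip, 55 mm above this point. z is up along the pin. A sleeve fully down has its centre 25 mm above this point. The gauge may stand on the left or the right.
- reject_tray_in (a point): Centre of the inner floor of the red open plastic tray, 140 x 140 mm outside, 132 x 132 mm inside, walls 4 mm thick and 35 mm high overall, floor about 4 mm thick, fixed on the box top. x and y run along its sides, z up. It stands on the opposite side from the gauge.
There are look-alikes about, which are no part of the job. What is shaped like the part that bears narrow_sleeve_mid but pink is not meant. What is shaped like the part that bears wide_sleeve_mid but blue is not meant.

How it is judged (in metres and radians):
At the end, for the whole second after the job is handed in: The wide-holed sleeve is down on the pin: centre within 12 mm of the pin's axis, at most 35 mm above its foot (25 is home), tilt under 0.2 rad. The narrow-holed sleeve is in the red tray: centre within 60 mm of the tray's centre along each side and at most 35 mm above its floor (horizontal distance between wide_sleeve_mid and gauge_seat below 0.012 m and z of wide_sleeve_mid in the frame of gauge_seat below 0.035 m and angle between wide_sleeve_mid's own z axis and vertical below 0.2 rad and x of narrow_sleeve_mid in the frame of reject_tray_in between -0.06 and 0.06 m and y of narrow_sleeve_mid in the frame of reject_tray_in between -0.06 and 0.06 m and z of narrow_sleeve_mid in the frame of reject_tray_in below 0.035 m); the robot touches nothing.
It also fails if it takes over 45 s, if anything falls off the work surface, if the arm or the gripper's body presses on something with over 40 N, if the wrist force passes 120 N, or if a joint passes its speed limit or range.

ROBOT

A 6-joint arm with a two-finger parallel gripper is mounted at the origin on the work surface. World frame = base frame: x ahead of the robot, y to its left, z up, the work surface at z = 0. Lengths are in mm, angles in degrees, forces in N, time in s.
With the tool pointing down it reaches from about 350 to 850 mm from the base axis. Payload 8.1 kg.
Tool frame: the origin (TCP) lies midway between the tips of the shut fingers; the grasp point (between the pads) lies 19 mm behind it (r.pinch_z is the distance from the TCP to the grasp point, in mm); z points along the fingers, y is the line along which they close (so a half turn about z gives the same grasp; the last joint's range is limited). The gripper opens to 85 mm and grips with 20 to 120 N. Pads are 22 mm wide; open, the fingers measure 114 mm over their backs; the gripper's body (76 mm by 85 mm) begins 54 mm behind the grasp point. The pads swing forward as they close: fully open they stand 13 mm farther back than shut.
Start: joints at [67.414, 7.471, 85.268, -0, 87.261, -4.893], TCP at [182.328, 571.631, 231.292] pointing down, gripper open.
Joint ranges: [-169.43, 169.43], [-51.17, 129.36], [1.28, 143.12], [-76.62, 256.62], [0, 156.53], [-152.29, 152.29]. Speed limits (degrees/s): [136.94, 136.94, 159.86, 180, 180, 180].

INTERFACE

Orientations are given as [roll, pitch, yaw] about the fixed x, y, z axes, in that order (R = Rz(yaw) Ry(pitch) Rx(roll)).
In Python, from bench import sensors, optics, job, r gives the robot as it stands.
- The arm moves only by the tool play_rows, never from a script. Its argument "motion" is a list that holds one entry, the list of rows, each a list of 6 numbers: the shift along the tool's x, y, z in cm, then the turn, a rotation vector about the tool's x, y, z in degrees. In form: [[[x, y, z, ax, ay, az], ...]]. A call has 1 to 5 rows; each row is the pose to reach, as a shift and turn from the pose commanded when the call began, along the tool's axes at that moment; what a row does not reach only later rows make up. A row lasts 1/10 s, in which the tool goes at most 50 mm and 8.59 degrees, less where a joint would pass 70% of its speed; a pose out of reach is approached as far as the arm can. A call with a gripper value outside its range is refused whole. "jaw" is the opening, from 0 (shut) to 1 (fully open), set as the call begins (left out, the last holds). The fingers move at their own pace and stop on an object; "squeeze" is the grip in N (left out, the last holds). Time passes only in rows, so rows that repeat a pose let the fingers close. It gives the time, the measured TCP pose, the force, the opening and the grip force at its end, in the units of the state.
- sensors.sense(): the state, without advancing time (a new reading comes with each control period).
- optics.snapshot(name): name is "side" or "top" or "wrist"; returns a dict with "pixels" (420x560x3 uint8, red, green, blue), "mtx" (3x3 intrinsics, pixels), "k1" (the pictures are not rectified: a ray, as slopes to the right and down, at radius r is drawn at 1 + k1 r^2 times it, then the intrinsics apply), "R" (3x3) and "t" (3): a world point X has camera coordinates R X + t; the wrist camera has in their place "T_tool_cam" (4x4, takes a point from camera to tool coordinates, whose origin is the TCP and whose axes are the flange's). Camera axes: x right, y down, z forward; pixel columns grow to the right and rows downward; lengths in mm; the calibration is good to about 2 mm. A picture is of the moment at which its call begins: read the wrist's pose just before it. There is no depth.
- job.hand_in(): hands the job in; it is judged then, once.
The state is a dict: "time": time; "joint_pos": joint angles; "qd": joint speeds; "joint_efforts": joint torques, N m; "tool_pos": TCP position; "tcp_rot": TCP orientation; "ft_force": force on the tool from outside, world axes, zero at the start; "wrist_torque": the same for the moment, N m; "finger_gap": finger opening in mm; "grip_force": force on a finger pad.
Only numpy, scipy, OpenCV 4.12 (cv2) and the standard library are available. Lean on these libraries where they do the work, as an engineer would, in place of code of your own. Each camera call takes 0.05 s, during which the arm holds its last target. There are 200 camera calls.

## Working session

There is one attempt and no reset: what is moved stays moved. The work goes in short steps, Python scripts to look and compute and a tool call to move; the robot and the scene stay as the last step left them, time stands still between calls to the robot, and variables do not carry over. Pictures are saved under pics/ and viewed, at most 10 in all, crops included, and the job is handed in when it is done.

Besides the shell and the picture viewer there is one more tool, called after "Call:" by a JSON object that holds its "api" and its "payload", one argument or row to a line. play_rows: Moves the arm, as the interface text tells. Its arguments: {"type":"object","properties":{"motion":{"type":"array","items":{"type":"array","items":{"type":"array","items":{"type":"number"}}}},"jaw":{"type":"number"},"squeeze":{"type":"number"}},"required":["motion"]}

```bash
mkdir -p pics
python3 - <<'E'
from bench import sensors, optics, job, r
import cv2,pickle
d={}
for n in("top","side","wrist"):
    s=optics.snapshot(n); d[n]=s
    cv2.imwrite(f"pics/{n}0.png",s["pixels"][:,:,::-1])
    print(n,{k:v.tolist() if hasattr(v,'tolist') else v for k,v in s.items() if k!="pixels"})
pickle.dump(d,open("d0.pkl","wb"))
print(sensors.sense())
E
```

```text
top {'mtx': [[482.160044109078, 0.0, 282.60544785723295], [0.0, 482.160044109078, 198.87641700922143], [0.0, 0.0, 1.0]], 'k1': -0.10737516163279236, 'R': [[-0.027584159558700857, -0.999449939447878, 0.01841012436331814], [-0.9915417231229048, 0.02502000686316005, -0.12735387926179395], [0.12682320547873052, -0.021767356160088278, -0.9916864709967051]], 't': [-0.07892657045546732, 453.2014408960444, 986.6616194462487]}
side {'mtx': [[422.4598418433755, 0.0, 280.0168900462172], [0.0, 422.4598418433755, 212.54603572704215], [0.0, 0.0, 1.0]], 'k1': 0.012085150855508184, 'R': [[0.9425114701828967, -0.3339222039096122, 0.012964964705786102], [-0.17228270692663547, -0.5187879522509494, -0.8373635587325838], [0.2863403524963011, 0.7869911196039089, -0.5464926167816727]], 't': [-438.7933362953986, 187.6662842703322, 788.5229396109913]}
wrist {'mtx': [[328.3436665116536, 0.0, 278.9176631741458], [0.0, 328.3436665116536, 213.41638632551346], [0.0, 0.0, 1.0]], 'k1': -0.07029455034648632, 'T_tool_cam': [[0.0003418834064342014, -0.9636014201016393, -0.2673428254018414, 67.36975328047488], [0.99999
[... 182 characters left out ...]
0, 1.0]]}
{'time': 0.15, 'joint_pos': array([ 6.74132938e+01,  7.50357029e+00,  8.53147001e+01,  1.15241589e-03,
        8.72603863e+01, -4.89288150e+00]), 'qd': array([-0.02492164, -0.12387137, -0.06324398, -0.01703939, -0.0404362 ,
        0.00063758]), 'joint_efforts': array([ 1.14456874e-03, -5.70057714e+01, -5.01161814e+01, -1.09045757e-04,
        9.50215937e-03, -5.34471701e-05]), 'tool_pos': array([182.17079001, 571.24783726, 230.50442625]), 'tcp_rot': array([-1.79921728e+02, -7.85569814e-03,  1.62306114e+02]), 'ft_force': array([ 0.44759417, -0.13946221, -0.96156294]), 'wrist_torque': array([-0.02995525,  0.04408248, -0.00302924]), 'grip_force': 0.0, 'finger_gap': 85.28123977216384}
```

View pics/top0.png

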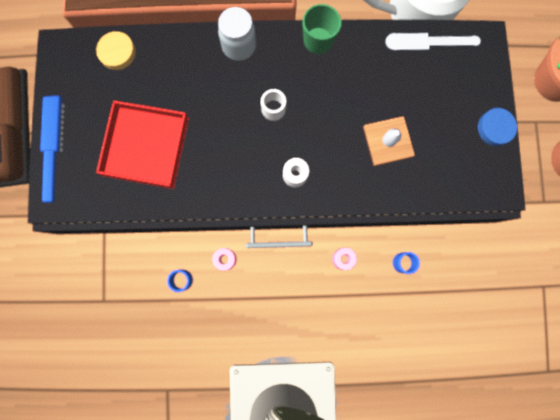

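View pics/side0.png

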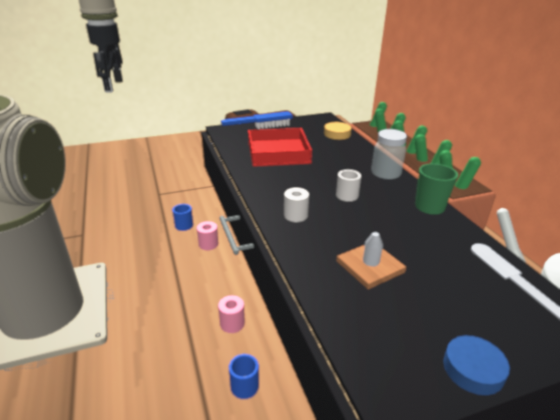

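The top view shows the wide sleeve (far) at (273,104), the narrow one (near) at (295,172), the gauge base at (389,140) and the tray at (142,145). The side view agrees. The pink and blue rings lie on the table and are decoys.

```bash
cat > h.py <<'E'
import numpy as np, cv2
from scipy.spatial.transform import Rotation as Ro
def cam(s,st=None):
    if "R" in s: R,t=np.array(s["R"]),np.array(s["t"]); return R.T,-R.T@t
    T=np.array(s["T_tool_cam"]); Rt=Ro.from_euler("xyz",st["tcp_rot"],degrees=True).as_matrix()
    return Rt@T[:3,:3], Rt@T[:3,3]+st["tool_pos"]
def ray(s,px,z,st=None):
    px=np.atleast_2d(px).astype(float); M=np.array(s["mtx"])
    u=cv2.undistortPoints(px[:,None],M,np.array([s["k1"],0,0,0.]))[:,0]
    A,c=cam(s,st); d=np.c_[u,np.ones(len(u))]@A.T
    return c+d*((z-c[2])/d[:,2])[:,None]
def blobs(mask,amin):
    c,_=cv2.findContours(mask.astype(np.uint8),cv2.RETR_EXTERNAL,cv2.CHAIN_APPROX_NONE)
    return [k[:,0] for k in c if cv2.contourArea(k)>amin]
def masks(s):
    h=cv2.cvtColor(s["pixels"],cv2.COLOR_RGB2HSV).astype(int); H,S,V=h[...,0],h[...,1],h[...,2]
    return dict(white=(S<50)&(V>110),red=((H<6)|(H>174))&(S>200)&(V>90),orange=(H>7)&(H<20)&(S>110)&(V>90))
def to_tool(p,st):
    "world target of TCP -> shift in tool axes, cm"
    Rt=Ro.from_euler("xyz",st["tcp_rot"],degrees=True).as_matrix()
    return (Rt.T@(np.array(p)-st["tool_pos"])/10).round(2)
E
python3 - <<'E'
from h import *; import pickle
d=pickle.load(open("d0.pkl","rb"))
near={"top":dict(wide=(273,104),narrow=(295,172),gauge=(375,150),tray=(142,145)),
 "side":dict(wide=(348,185),narrow=(296,205),gauge=(372,278),tray=(280,147))}
for n in near:
    m=masks(d[n])
    for k,(q,z) in dict(wide=("white",165),narrow=("white",165),gauge=("orange",152),tray=("red",175)).items():
        p=np.array(near[n][k]); 
        for b in blobs(m[q],100):
            if cv2.pointPolygonTest(b.astype(np.float32)[:,None],tuple(map(float,p)),False)>=0 or np.hypot(*(b.mean(0)-p))<12:
                rc=cv2.minAreaRect(ray(d[n],b,z)[:,:2].astype(np.float32)); print(n,k,np.round(rc[0]),np.round(rc[1]),round(rc[2],1))
E
```

```text
top wide [617.   4.] [49. 61.] 88.7
top narrow [486. -34.] [50. 54.] 88.4
top gauge [ 545. -214.] [82. 84.] 11.8
side wide [618.   5.] [139.  52.] 64.0
side narrow [487. -31.] [124.  50.] 70.0
side gauge [ 541. -221.] [89. 89.] 11.8
```

Run:
```python
from h import *; import pickle; from bench import sensors
d=pickle.load(open("d0.pkl","rb")); st=sensors.sense()
for n,p in (("top",(142,145)),("side",(280,147))):
    s=d[n]; h=cv2.cvtColor(s["pixels"],cv2.COLOR_RGB2HSV).astype(int)
    m=((h[...,0]<8)|(h[...,0]>172))&(h[...,1]>150)&(h[...,2]>60)
    for b in blobs(m,500):
        if np.hypot(*(b.mean(0)-p))<40:
            rc=cv2.minAreaRect(ray(s,b,175)[:,:2].astype(np.float32)); print(n,np.round(rc[0]),np.round(rc[1]),rc[2])
print(to_tool([486,-33,300],st))
```

```text
top [544. 246.] [149. 145.] 78.21490478515625
side [538. 214.] [209. 145.] 77.6510009765625
[-47.31 -48.34  -6.89]
```

Call:
{"api": "play_rows", "payload": {
  "motion": [
    [[-3.4,-3.4,-1.5,0,0,0],[-6.8,-6.9,-3,0,0,0],[-10.2,-10.4,-4,0,0,0],[-13.6,-13.9,-5,0,0,0],[-17,-17.4,-6.9,0,0,0]]
  ],
  "jaw": 1
}}

```text
time: 0.65
tool_pos: [289.9, 354.7, 298.1]
tcp_rot: [-179.9, -0.0, 162.3]
ft_force: [1.7, 0.2, 0.1]
finger_gap: 85.3
grip_force: 0.0
```

Call:
{"api": "play_rows", "payload": {
  "motion": [
    [[-3.4,-3.5,0,0,0,0],[-6.8,-7,0,0,0,0],[-10.2,-10.4,0,0,0,0],[-13.6,-13.9,0,0,0,0],[-17,-17.4,0,0,0,0]]
  ]
}}

```text
time: 1.15
tool_pos: [399.4, 137.7, 299.1]
tcp_rot: [180.0, 0.0, 162.3]
ft_force: [0.7, 0.4, 0.2]
finger_gap: 85.5
grip_force: 0.0
```

Call:
{"api": "play_rows", "payload": {
  "motion": [
    [[-3.4,-3.5,0,0,0,0],[-6.8,-7,0,0,0,0],[-10.2,-10.4,0,0,0,0],[-13.3,-13.5,0,0,0,0],[-13.3,-13.5,0,0,0,0]]
  ]
}}

```text
time: 1.65
tool_pos: [485.7, -33.9, 298.1]
tcp_rot: [-179.9, -0.0, 162.0]
ft_force: [-1.4, 0.4, -0.3]
finger_gap: 85.3
grip_force: 0.0
```

```bash
cat > look.py <<'E'
import sys; from h import *; from bench import sensors,optics
st=sensors.sense(); s=optics.snapshot("wrist"); cv2.imwrite(sys.argv[1],s["pixels"][:,:,::-1])
print(st["time"],st["tool_pos"].round(1),st["tcp_rot"].round(1),st["joint_pos"].round(0),st["finger_gap"])
c,hi=cv2.findContours(masks(s)["white"].astype(np.uint8),cv2.RETR_CCOMP,cv2.CHAIN_APPROX_NONE)
for k,hh in zip(c,hi[0]):
    if cv2.contourArea(k)>300:
        px=k[:,0].astype(float)
        for z in (190,165):
            P=ray(s,px,z,st); (x,y),R=cv2.minEnclosingCircle(P[:,:2].astype(np.float32))
            print("hole" if hh[3]>=0 else "out",px.mean(0).round(),z,round(x,1),round(y,1),"r",round(R,1),"areaR",round((cv2.contourArea(P[:,:2].astype(np.float32))/np.pi)**.5,1))
E
python3 look.py pics/w1.png
```

```text
1.65 [485.7 -33.9 298.1] [-179.9   -0.   162. ] [-10. -11.  97.  -0.  95. -82.] 85.32762231571205
out [ 76. 371.] 190 574.9 -273.6 r 42.9 areaR 28.9
out [ 76. 371.] 165 590.3 -299.6 r 47.2 areaR 31.8
out [449. 390.] 190 705.7 83.8 r 64.4 areaR 27.5
out [449. 390.] 165 734.1 93.6 r 70.9 areaR 30.3
out [358. 317.] 190 599.1 3.8 r 36.7 areaR 28.3
out [358. 317.] 165 616.8 5.6 r 40.4 areaR 31.1
out [410. 291.] 190 586.9 46.0 r 31.7 areaR 13.5
out [410. 291.] 165 603.4 51.9 r 34.9 areaR 14.8
out [149. 290.] 190 520.7 -158.9 r 32.1 areaR 13.5
out [149. 290.] 165 530.6 -173.5 r 35.3 areaR 14.9
out [280. 203.] 190 480.1 -31.9 r 26.1 areaR 24.1
out [280. 203.] 165 486.0 -33.7 r 28.7 areaR 26.6
out [150.  74.] 190 359.2 -91.1 r 13.9 areaR 13.4
out [150.  74.] 165 353.0 -98.9 r 15.3 areaR 14.8
hole [150.  74.] 190 359.3 -91.3 r 7.7 areaR 7.3
hole [150.  74.] 165 353.1 -99.1 r 8.4 areaR 8.0
out [274.  57.] 190 373.1 -3.5 r 48.0 areaR 16.6
out [274.  57.] 165 368.2 -2.5 r 52.8 areaR 18.2
out [365.  11.] 190 363.9 67.4 r 14.0 areaR 8.9
out [365.  11.] 165 358.1 75.4 r 15.4 areaR 9.8
```

View pics/w1.png

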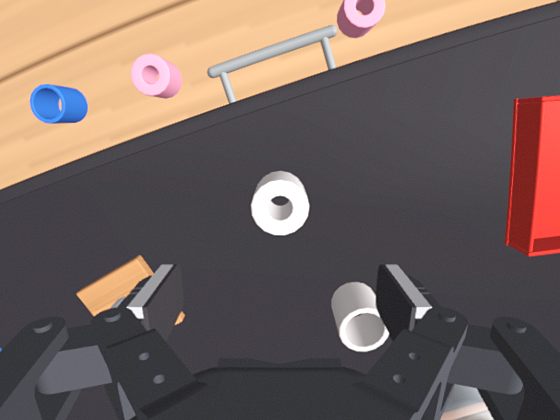

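The wrist view shows the narrow sleeve centred between the fingers (ring centre ≈ (280,206)), which matches (485,-33). I'll descend and grip it.

Call:
{"api": "play_rows", "payload": {
  "motion": [
    [[0,0,4.5,0,0,0],[0,0,9,0,0,0],[0,0,12.5,0,0,0],[0,0,14.5,0,0,0],[0,0,14.5,0,0,0]]
  ]
}}

```text
time: 2.2
tool_pos: [481.7, -27.9, 150.3]
tcp_rot: [-180.0, -0.4, 162.4]
ft_force: [-0.2, 0.3, -0.9]
finger_gap: 85.5
grip_force: 0.0
```

Call:
{"api": "play_rows", "payload": {
  "motion": [
    [[0,0,0,0,0,0],[0,0,0,0,0,0],[0,0,0,0,0,0],[0,0,0,0,0,0],[0,0,0,0,0,0]]
  ],
  "jaw": 0,
  "squeeze": 40
}}

```text
time: 2.7
tool_pos: [486.2, -29.5, 156.5]
tcp_rot: [180.0, 0.2, 162.3]
ft_force: [-1.1, 1.3, 6.3]
finger_gap: 44.8
grip_force: 41.4
```

Call:
{"api": "play_rows", "payload": {
  "motion": [
    [[0,0,-4,0,0,0],[0,0,-7,0,0,0],[0.3,3.5,-7.5,0,0,0],[0.7,7.5,-7.5,0,0,0],[1.2,12,-7.5,0,0,0]]
  ]
}}

```text
time: 3.2
tool_pos: [510.7, 89.2, 230.8]
tcp_rot: [179.9, 0.2, 162.2]
ft_force: [0.9, -0.2, 0.0]
finger_gap: 44.8
grip_force: 41.6
```

Call:
{"api": "play_rows", "payload": {
  "motion": [
    [[0.4,4.5,0,0,0,0],[1.0,9,0,0,0,0],[1.6,13,0,0,0,0],[2.1,16,0,0,0,0],[2.1,16,0,0,0,0]]
  ]
}}

```text
time: 3.7
tool_pos: [538.3, 251.3, 229.5]
tcp_rot: [179.9, 0.0, 162.5]
ft_force: [0.5, -0.3, -2.0]
finger_gap: 44.5
grip_force: 41.6
```

Run:
```python
from h import *; from bench import sensors,optics
st=sensors.sense(); s=optics.snapshot("top"); cv2.imwrite("pics/t2.png",s["pixels"][:,:,::-1])
print(st["time"],st["tool_pos"],st["joint_pos"].round(),st["finger_gap"],sensors.sense()["tool_pos"])
st=sensors.sense();s=optics.snapshot("wrist"); cv2.imwrite("pics/w2.png",s["pixels"][:,:,::-1])
```

```text
3.7 [538.30427018 251.26207778 229.52352593] [ 20.   7.  86.   0.  87. -52.] 44.53333969857255 [538.35703137 249.28525936 229.43515397]
```

View pics/w2.png

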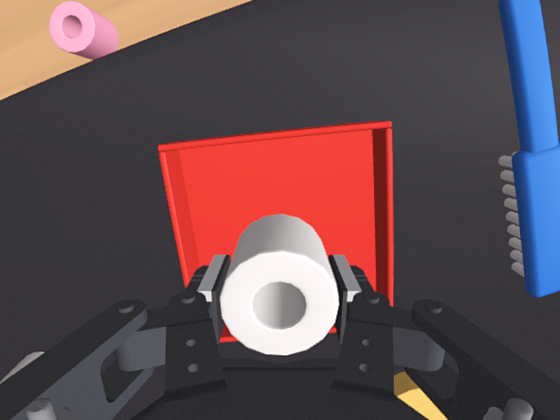

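The wrist view shows the narrow sleeve held upright over the tray. The near rim corners are at (160,147) and (391,123), so I'll check the tray centre from them.

Run:
```python
from h import *; from bench import sensors,optics
st=sensors.sense(); s=optics.snapshot("wrist")
a,b=ray(s,[(160,147),(391,123)],175,st)[:,:2]; e=b-a; n=np.array([e[1],-e[0]])/np.hypot(*e)
if n[0]<0:n=-n
print(a,b,np.hypot(*e),"centre",(a+b)/2+70*n, st["tool_pos"], to_tool([*((a+b)/2+70*n),160],st))
```

```text
[465.5925093  196.55008336] [493.50414039 330.29534421] 136.62669560398666 centre [548.07203625 249.12233004] [538.40910672 247.95104701 229.39862765] [-0.88  0.4   6.94]
```

Call:
{"api": "play_rows", "payload": {
  "motion": [
    [[-0.7,0.2,3,0,0,0],[-0.7,0.2,5.5,0,0,0],[-0.7,0.2,6.9,0,0,0],[-0.7,0.2,6.9,0,0,0],[-0.7,0.2,6.9,0,0,0]]
  ]
}}

```text
time: 4.35
tool_pos: [545.9, 246.1, 160.6]
tcp_rot: [180.0, 0.0, 162.2]
ft_force: [0.2, -0.2, -0.9]
finger_gap: 44.8
grip_force: 42.5
```

Call:
{"api": "play_rows", "payload": {
  "motion": [
    [[0,0,0,0,0,0],[0,0,0,0,0,0],[0,0,0,0,0,0],[0,0,-3,0,0,0],[0,0,-7,0,0,0]]
  ],
  "jaw": 0.75
}}

```text
time: 4.85
tool_pos: [543.9, 246.5, 228.0]
tcp_rot: [-179.8, -0.3, 162.3]
ft_force: [0.9, -0.1, -0.4]
finger_gap: 64.0
grip_force: 0.0
```

Run:
```python
from bench import sensors; from h import *
st=sensors.sense(); print(st["tool_pos"],st["tcp_rot"],st["finger_gap"],to_tool([616,4,300],st))
```

```text
[543.93608266 246.50146358 227.95891945] [-179.79792003   -0.26419141  162.30874122] 64.0060593704624 [-14.2  -20.94  -7.2 ]
```

Call:
{"api": "play_rows", "payload": {
  "motion": [
    [[-1,-1,-4,0,0,0],[-4,-5,-6,0,0,0],[-7,-9,-7.2,0,0,0],[-9.5,-13,-7.2,0,0,0],[-12,-17,-7.2,0,0,0]]
  ],
  "jaw": 1
}}

```text
time: 5.35
tool_pos: [609.1, 47.0, 303.4]
tcp_rot: [180.0, 0.1, 162.3]
ft_force: [0.2, 0.1, -0.7]
finger_gap: 85.4
grip_force: 0.0
```

Call:
{"api": "play_rows", "payload": {
  "motion": [
    [[-2.2,-3.9,0,0,0,0],[-2.2,-3.9,0,0,0,0],[-2.2,-3.9,0,0,0,0]]
  ]
}}

```text
time: 5.65
tool_pos: [617.5, 3.8, 302.0]
tcp_rot: [180.0, -0.0, 162.2]
ft_force: [-0.4, 0.6, 0.6]
finger_gap: 85.6
grip_force: 0.0
```

```bash
python3 look.py pics/w3.png | grep -v " r 1"
python3 - <<'E'
from h import *; from bench import sensors,optics
s=optics.snapshot("top")
for b in blobs(masks(s)["white"],100):
    p=ray(s,b,169)[:,:2].astype(np.float32); rc=cv2.minAreaRect(p)
    if max(rc[1])<75: print(b.mean(0),np.round(rc[0]),np.round(rc[1]))
E
```

```text
5.65 [617.5   3.8 302. ] [180.   -0.  162.2] [ -4.   9.  76.   0.  95. -77.] 85.63269254447499
out [ 92. 414.] 190 764.7 -250.7 r 31.3 areaR 15.7
out [ 92. 414.] 165 785.6 -277.7 r 34.4 areaR 17.3
out [ 76. 372.] 190 709.1 -242.0 r 45.9 areaR 31.2
out [ 76. 372.] 165 724.5 -268.2 r 50.5 areaR 34.3
out [442. 384.] 190 822.3 99.3 r 58.5 areaR 17.2
out [442. 384.] 165 848.8 106.8 r 64.2 areaR 18.9
out [369. 312.] 190 738.1 55.3 r 50.2 areaR 25.9
out [369. 312.] 165 756.3 58.3 r 55.1 areaR 28.5
out [409. 296.] 190 725.5 79.3 r 35.6 areaR 14.5
out [409. 296.] 165 742.4 84.8 r 39.1 areaR 16.0
out [149. 291.] 190 654.5 -123.1 r 32.5 areaR 14.0
out [149. 291.] 165 664.4 -137.6 r 35.7 areaR 15.4
out [ 22. 203.] 190 549.0 -199.0 r 27.6 areaR 18.9
out [ 22. 203.] 165 548.5 -221.0 r 30.3 areaR 20.8
out [278. 201.] 190 610.5 4.7 r 26.2 areaR 24.3
out [278. 201.] 165 616.2 2.8 r 28.8 areaR 26.7
out [532.  33.] 190 543.1 224.1 r 30.8 areaR 24.6
out [532.  33.] 165 542.1 243.8 r 33.8 areaR 27.1
[390.72093023 136.37209302] [ 548. -214.] [21. 37.]
[140.         141.35714286] [550. 252.] [47. 44.]
```

View pics/w3.png

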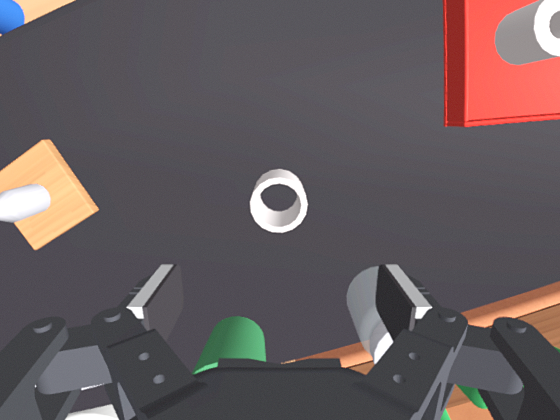

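The narrow sleeve stands in the tray, and the wide sleeve is centred at about (278,202). I'll grip it now.

Call:
{"api": "play_rows", "payload": {
  "motion": [
    [[0.2,-0.1,4.5,0,0,0],[0.2,-0.1,9,0,0,0],[0.2,-0.1,12.5,0,0,0],[0.2,-0.1,14.5,0,0,0],[0.2,-0.1,14.5,0,0,0]]
  ]
}}

```text
time: 6.25
tool_pos: [612.3, 6.6, 152.8]
tcp_rot: [-179.9, -0.4, 162.4]
ft_force: [-0.3, -0.6, -0.3]
finger_gap: 85.1
grip_force: 0.0
```

Call:
{"api": "play_rows", "payload": {
  "motion": [
    [[0,0,0,0,0,0],[0,0,0,0,0,0],[0,0,0,0,0,0],[0,0,0,0,0,0],[0,0,0,0,0,0]]
  ],
  "jaw": 0,
  "squeeze": 40
}}

```text
time: 6.75
tool_pos: [616.9, 4.7, 160.0]
tcp_rot: [179.9, 0.2, 162.3]
ft_force: [-0.3, 1.9, 6.3]
finger_gap: 45.3
grip_force: 41.3
```

Call:
{"api": "play_rows", "payload": {
  "motion": [
    [[0,0,-4,0,0,0],[0,0,-8,0,0,0],[0,0,-11,0,0,0],[0,0,-12,0,0,0],[0,0,-12,0,0,0]]
  ]
}}

```text
time: 7.25
tool_pos: [616.4, 4.4, 279.8]
tcp_rot: [179.9, 0.3, 162.3]
ft_force: [0.6, 0.2, -0.8]
finger_gap: 45.2
grip_force: 41.3
```

Run:
```python
from bench import sensors,optics; from h import *
st=sensors.sense(); print(st["tool_pos"],st["tcp_rot"],st["finger_gap"],to_tool([544,-215,275],st))
s=optics.snapshot("wrist"); cv2.imwrite("pics/w4.png",s["pixels"][:,:,::-1])
```

```text
[616.44735569   4.38237273 279.80256096] [179.93750071   0.26799763 162.30315241] 45.19753623937779 [  0.24 -23.1    0.45]
```

View pics/w4.png

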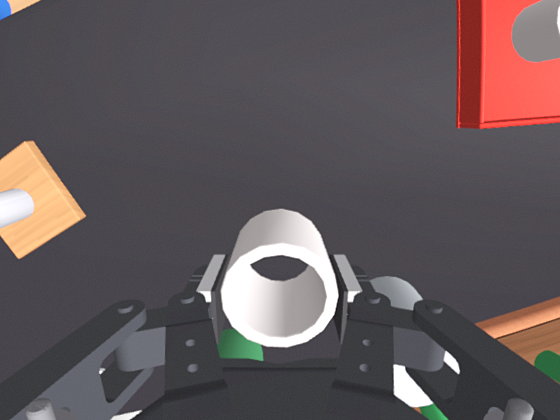

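The sleeve is held, with its ring centred at (280,295). I'll hover 80 mm off the pin so the wrist camera sees it.

Call:
{"api": "play_rows", "payload": {
  "motion": [
    [[-1.3,-4,0,0,0,0],[-2.6,-8,0,0,0,0],[-4,-12.4,0,0,0,0],[-5.3,-16.6,0,0,0,0],[-6.6,-20.5,0,0,0,0]]
  ]
}}

```text
time: 7.8
tool_pos: [614.4, -212.4, 273.8]
tcp_rot: [180.0, -0.3, 162.3]
ft_force: [0.1, 1.1, -0.7]
finger_gap: 45.3
grip_force: 41.3
```

Call:
{"api": "play_rows", "payload": {
  "motion": [
    [[-1.2,-2.6,0,0,0,0],[-1.2,-2.6,0,0,0,0],[-1.2,-2.6,0,0,0,0],[-1.2,-2.6,0,0,0,0]]
  ]
}}

```text
time: 8.2
tool_pos: [618.9, -238.0, 275.4]
tcp_rot: [180.0, -0.1, 162.4]
ft_force: [0.3, -0.3, 0.5]
finger_gap: 45.2
grip_force: 41.3
```

Run:
```python
from bench import sensors,optics; from h import *
st=sensors.sense(); print(st["time"],st["tool_pos"],st["tcp_rot"])
s=optics.snapshot("wrist"); cv2.imwrite("pics/w5.png",s["pixels"][:,:,::-1])
for b in blobs(masks(s)["orange"],1500):
    rc=cv2.minAreaRect(ray(s,b,152,st)[:,:2].astype(np.float32)); print("base",b.mean(0).round(),np.round(rc[0],1),np.round(rc[1],1),rc[2])
top=st["tool_pos"][2]+30.2
print("ring",ray(s,(280,295),top,st)-st["tool_pos"])
for b in blobs(masks(s)["white"],200): print("white",b.mean(0).round(),b.min(0),b.max(0))
```

```text
8.2 [ 618.94781702 -238.03347524  275.38164262] [ 1.79957723e+02 -1.47416502e-01  1.62351751e+02]
base [ 24. 336.] [ 665.  -532.3] [ 63.  129.1] 17.52759552001953
base [288. 107.] [ 545.  -215.1] [79.5 79.4] 11.778892517089844
ring [[-3.99869641  1.28681977 30.2       ]]
white [ 41. 412.] [ 25 402] [ 55 419]
white [404. 396.] [394 385] [414 408]
white [147. 353.] [119 327] [165 381]
white [347. 277.] [334 254] [361 302]
white [211. 277.] [196 254] [224 302]
white [274. 295.] [218 209] [338 360]
white [279. 107.] [259  87] [299 128]
```

View pics/w5.png

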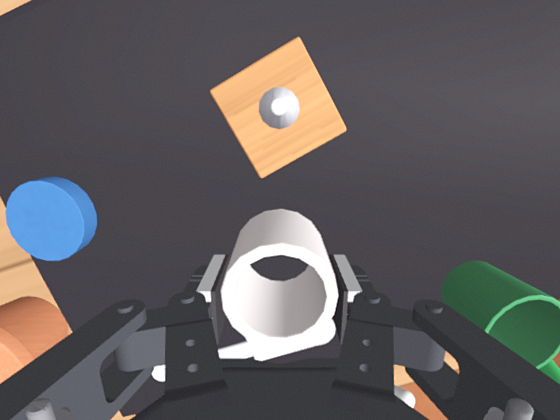

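The wrist view shows the base at (288,107), measuring 79.5×79.4 mm, centred at (545,-215), with the pin at (279,107). The held ring sits about 4 mm off the TCP in tool x, so I'm moving over the pin with that correction.

Call:
{"api": "play_rows", "payload": {
  "motion": [
    [[2.5,0,0,0,0,0],[5,0,0,0,0,0],[7.3,0,0,0,0,0],[7.3,0,2,0,0,0],[7.3,0,3.5,0,0,0]]
  ]
}}

```text
time: 8.75
tool_pos: [549.7, -215.8, 241.9]
tcp_rot: [-180.0, 0.1, 162.4]
ft_force: [-0.7, 0.2, -1.1]
finger_gap: 44.9
grip_force: 41.3
```

Call:
{"api": "play_rows", "payload": {
  "motion": [
    [[0,0,0,0,0,0],[0,0,0,0,0,0],[0,0,0,0,0,0]]
  ]
}}

```text
time: 9.05
tool_pos: [550.4, -217.1, 242.7]
tcp_rot: [-180.0, 0.0, 162.3]
ft_force: [0.0, -1.2, -0.1]
finger_gap: 45.2
grip_force: 41.3
```

Run:
```python
from bench import sensors,optics; from h import *
st=sensors.sense(); print(st["time"],st["tool_pos"],to_tool([549,-216.4,st["tool_pos"][2]],st))
s=optics.snapshot("side"); s2=optics.snapshot("wrist"); st=sensors.sense(); print(st["tool_pos"],to_tool([549,-216.4,st["tool_pos"][2]],st))
a=cv2.resize(s["pixels"][180:330,280:480],(800,600))
cv2.imwrite("pics/s6.png",cv2.hconcat([a[:, :400+0], a[:,400:]])[:,:,::-1]); cv2.imwrite("pics/w6.png",s2["pixels"][:,:,::-1])
```

```text
9.05 [ 550.36475711 -217.05892759  242.69402282] [ 0.15  0.02 -0.  ]
[ 550.40267135 -217.30204666  242.92049905] [ 0.16  0.04 -0.  ]
```

View pics/w6.png

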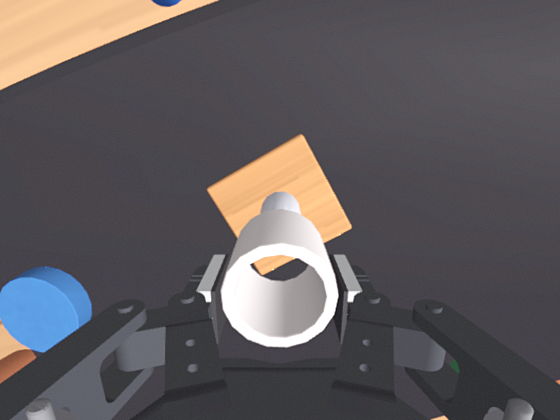

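The pin's foot appears behind the sleeve at (280,205), in line with it. I'll descend with a 1 mm correction.

Call:
{"api": "play_rows", "payload": {
  "motion": [
    [[0.1,0,0.8,0,0,0],[0.1,0,1.6,0,0,0],[0.1,0,2.3,0,0,0],[0.1,0,3,0,0,0],[0.1,0,3.5,0,0,0]]
  ]
}}

```text
time: 9.65
tool_pos: [548.4, -216.6, 205.8]
tcp_rot: [180.0, -0.1, 162.3]
ft_force: [0.3, -0.4, -0.3]
finger_gap: 45.2
grip_force: 41.3
```

Call:
{"api": "play_rows", "payload": {
  "motion": [
    [[0,0,0.8,0,0,0],[0,0,1.6,0,0,0],[0,0,2.4,0,0,0],[0,0,3,0,0,0],[0,0,3.4,0,0,0]]
  ]
}}

```text
time: 10.15
tool_pos: [548.6, -216.6, 172.1]
tcp_rot: [180.0, -0.1, 162.3]
ft_force: [0.6, -0.3, -0.9]
finger_gap: 45.3
grip_force: 41.3
```

Call:
{"api": "play_rows", "payload": {
  "motion": [
    [[0,0,0.2,0,0,0],[0,0,0.2,0,0,0],[0,0,0.2,0,0,0],[0,0,0.2,0,0,0],[0,0,0.2,0,0,0]]
  ],
  "jaw": 1
}}

```text
time: 10.65
tool_pos: [549.1, -216.9, 171.5]
tcp_rot: [-180.0, 0.0, 162.3]
ft_force: [-0.1, -0.1, 0.4]
finger_gap: 85.5
grip_force: 0.0
```

Call:
{"api": "play_rows", "payload": {
  "motion": [
    [[0,0,-3,0,0,0],[0,0,-7,0,0,0],[-1,0,-11,0,0,0],[-4,0,-14,0,0,0],[-8,0,-14,0,0,0]]
  ]
}}

```text
time: 11.15
tool_pos: [627.4, -242.2, 319.7]
tcp_rot: [-179.9, 0.7, 162.3]
ft_force: [0.7, 0.4, 1.9]
finger_gap: 85.5
grip_force: 0.0
```

Call:
{"api": "play_rows", "payload": {
  "motion": [
    [[0,0,0,0,0,0],[0,0,0,0,0,0],[0,0,0,0,0,0]]
  ]
}}

```text
time: 11.45
tool_pos: [624.5, -240.9, 311.0]
tcp_rot: [180.0, -0.0, 162.3]
ft_force: [0.3, -0.3, -0.3]
finger_gap: 85.5
grip_force: 0.0
```

Run:
```python
from bench import sensors,optics; from h import *
st=sensors.sense(); s=optics.snapshot("wrist"); a=optics.snapshot("side")
print(st["tool_pos"])
for b in blobs(masks(s)["white"],1000):
    (x,y),R=cv2.minEnclosingCircle(ray(s,b,202,st)[:,:2].astype(np.float32)); print(b.mean(0),x,y,R)
c=lambda i,y,x:cv2.resize(i["pixels"][y:y+200,x:x+133],(400,600))
cv2.imwrite("pics/end.png",np.hstack([cv2.resize(a["pixels"][100:300,240:440],(400,400)),cv2.resize(s["pixels"][20:220,180:380],(400,400))])[:,:,::-1])
```

```text
[ 624.51686187 -240.89690339  311.00062501]
[ 75.8839779  371.12154696] 714.9102783203125 -482.7472229003906 44.755943298339844
[318.81782946 354.04651163] 768.95068359375 -249.43267822265625 57.17935562133789
[250.18662953 322.42896936] 711.61767578125 -299.9259033203125 77.49054718017578
[279.07303371 101.63483146] 546.1434936523438 -216.21241760253906 22.846923828125
```

View pics/end.png

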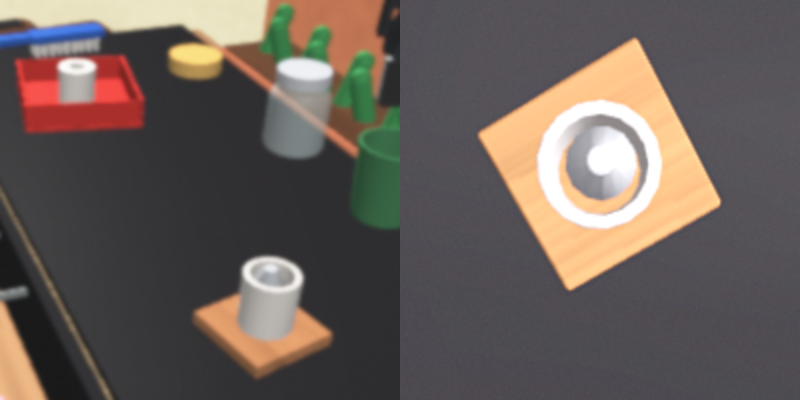

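The wide sleeve sits flat on the wooden base around the pin: its rim at z = 202 measures r = 22.8 mm, centred at (546,-216). The narrow sleeve stands in the tray, and the gripper is clear of everything.

```bash
python3 -c "
from bench import job; print(job.hand_in())"
```

```text
the job is handed in; nothing more can be done
None
```

The job is handed in: the final pictures show the wide sleeve fully down on the gauge pin and the narrow sleeve upright in the red tray, after about 11.5 s of the 45 s allowed; the hand-in call returned no verdict.

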